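Raise the dust-filter flap to the sighting arm and hold it

TASK

Before the filter of the sanding bench is inspected, shut the extractor down on the console: press fully down and let up again the large round key, then the bar-shaped key, then the small round key, one at a time, leaving the square key alone. Then take the filter box's flap by its pull bar, swing it up smoothly (no flinging, no dropping) until it lies in line with the sighting arm beside it, and finish while still holding it there, since it would fall shut by itself. Do not shift the sighting arm or disturb the other things on the bench.

Things in the scene. Friction and masses are not known exactly. Their poses are not given: they have to be found in the camera images.
- console: grey control console fixed to the bench, 150 x 150 x 40 mm, origin at the centre of its underside, z up. On top are four keys of the same white plastic in a two-by-two group, about 64 mm apart; which key is in which place differs from time to time
- key_large_top (a point): top centre of the large round key (32 mm across): stops the extractor. Its top stands 16 mm above the console's plate (56 mm above the table); neighbouring keys are 64 mm apart from centre to centre; x axis as the console's. Travel 6 mm straight down against a spring: about 1.5 N to start it, 4.5 N at the bottom
- key_bar_top (a point): top centre of the bar-shaped key (12 x 40 mm, long along the console's y): shakes the filter. Its top stands 16 mm above the console's plate (56 mm above the table); neighbouring keys are 64 mm apart from centre to centre; x axis as the console's. Travel 6 mm straight down against a spring: about 1.5 N to start it, 4.5 N at the bottom
- key_small_top (a point): top centre of the small round key (16 mm across): releases the flap. Its top stands 16 mm above the console's plate (56 mm above the table); neighbouring keys are 64 mm apart from centre to centre; x axis as the console's. Travel 6 mm straight down against a spring: about 1.5 N to start it, 4.5 N at the bottom
- key_square_top (a point): top centre of the square key (24 x 24 mm): starts the extractor, to be left alone. Its top stands 16 mm above the console's plate (56 mm above the table); neighbouring keys are 64 mm apart from centre to centre; x axis as the console's. Travel 6 mm straight down against a spring: about 1.5 N to start it, 4.5 N at the bottom
- key_large (a joint): travel of the large round key in m: 0 up, 0.006 fully down; it counts as pressed beyond 0.0045
- key_bar (a joint): travel of the bar-shaped key in m: 0 up, 0.006 fully down; it counts as pressed beyond 0.0045
- key_small (a joint): travel of the small round key in m: 0 up, 0.006 fully down; it counts as pressed beyond 0.0045
- key_square (a joint): travel of the square key in m: 0 up, 0.006 fully down; it counts as pressed beyond 0.0045
- filter_box: wooden dust-filter box fixed to the bench, 180 (x) x 260 (y) x 120 mm high, origin at the centre of its underside; its -x face is the front and looks roughly to the robot. The flap covers its top
- flap_hinge (a point): middle of the flap's hinge line, 90 mm behind the box's centre and 125 mm above the bench; the hinge runs along the box's y, level
- flap_bar (a point): middle of the steel pull bar of the flap, turning with the flap (its -x points from the hinge to the bar, its y along the bar). The bar is round, 12 mm thick, level, parallel to the hinge and 235 mm from it, in the plane of the flap. It is the cross-piece of a loop that sticks out of the flap's front edge: 100 mm between leg centres (legs 12 mm thick), 49 mm free between the bar and the flap's edge. The bar is 125 mm above the bench while the flap is shut
- flap (a joint): angle of the flap in rad: 0 shut (level), growing as its front edge goes up, up to 1.4. The flap is a wooden panel 180 x 256 x 8 mm, about 0.3 to 0.65 kg with its bar; it falls shut if it is let go
- pointer_tip (a point): tip of the sighting arm, a flat steel strip 16 mm wide and 4 mm thick on a black clamp knob, beside the box on the box's +y side (155 mm from the middle of the flap), turning on the same axis as the flap. Tip 233 mm from the hinge axis; its x axis runs along the strip towards the hinge. It stays where it was set by its friction
- pointer (a joint): angle of the sighting arm in rad, measured as the flap's (0 level, growing upwards), set somewhere between 0.45 and 0.85: the angle to which the flap has to be raised
- tape_roll: bystander: paper tape roll lying flat, 96 mm across, 25 mm high, origin at the centre of its underside
- sand_block: bystander: cork sanding block 65 x 110 x 30 mm, beyond the console, origin at the centre of its underside
- screwdriver: bystander: screwdriver lying to the right of the console
- glue: bystander: white bottle 60 mm across, 150 mm high, left of the filter box, origin at the centre of its underside
- offcut: bystander: wooden offcut 100 x 45 x 18 mm lying in front of the filter box, under the pull bar, origin at the centre of its underside

How it is judged:
By the outcome, as a careful person would: the job done as asked, in the order asked, and still so for the second after the job is handed in, while the arm keeps its last pose, push and grip.
It also fails if it takes over 56 s, if anything falls off the work surface, if the arm or the gripper's body presses on something with over 40 N, if the wrist force passes 120 N, or if a joint passes its speed limit or range.

ROBOT

A 6-joint arm with a two-finger parallel gripper is mounted at the origin on the work surface. World frame = base frame: x ahead of the robot, y to its left, z up, the work surface at z = 0. Lengths are in m, angles in rad, forces in N, time in s.
With the tool pointing down it reaches from about 0.375 to 0.9 m from the base axis. Payload 3.1 kg.
Tool frame: the origin (TCP) lies on the centre line of the jaws, within the pads' length; the fingertips stand 8 mm ahead of it and the grasp point (between the pads) lies 11 mm behind it (robot.tip_extent is the distance from the TCP to the fingertips, in m); y points along the fingers, z is the direction in which the jaws open and shut, and the axes are right-handed (so a half turn about y gives the same grasp; the last joint's range is limited). The gripper opens to 87 mm and grips with 3 to 60 N. Pads are 19 mm wide; open, the fingers measure 117 mm over their backs; the gripper's body (75 mm by 190 mm) begins 51 mm behind the grasp point.
Start: joints at [-1.468, 0.527, 1.433, -0, 1.181, -0.178], TCP at [0.173, -0.6, 0.231] pointing down, gripper open.
Joint ranges: [-3.08, 3.08], [-0.75, 2.2], [0.22, 2.44], [-1.43, 4.57], [0, 2.65], [-2.85, 2.85]. Speed limits (rad/s): [2.79, 2.79, 3.14, 3.14, 3.14, 3.14].

INTERFACE

Orientations are given as a unit quaternion [x, y, z, w].
In Python, from rig import robot gives the robot as it stands.
- The arm moves only by the shell command python3 -m crank 'ROWS' [FORCE]. ROWS is JSON, a list that holds one entry, the list of rows, each a list of 7 numbers: the turn, a rotation vector about the tool's x, y, z in degrees, then the shift along the tool's x, y, z in m, then the opening in per cent of the stroke, from 0 (shut) to 100 (fully open). In form: [[[ax, ay, az, dx, dy, dz, gripper], ...]]. A call has exactly 5 rows; each row shifts and turns the commanded pose from where the row before left it, along the tool's axes as they then stand; what a row does not reach is not made up. A row lasts 1/8 s, in which the tool goes at most 62.5 mm and 10.7 degrees, less where a joint would pass 70% of its speed; a pose out of reach is approached as far as the arm can. A call with a gripper value outside its range is refused whole. The fingers move at their own pace and stop on an object; FORCE is the grip in N (left out, the last holds). Time passes only in rows, so rows that do not move let the fingers close, or fill a call up. It gives the time, the measured TCP pose, the force and the opening at its end, in the units of the state.
- robot.get_obs(): the state, without advancing time (a new reading comes with each control period).
- robot.camera(name): name is "scene" or "top" or "wrist"; returns a dict with "img" (420x560x3 uint8, red, green, blue), "K" (3x3 intrinsics, pixels), "R" (3x3) and "t" (3): a world point X has camera coordinates R X + t; the wrist camera has in their place "T_tool_cam" (4x4, takes a point from camera to tool coordinates, whose origin is the TCP and whose axes are the tool frame's). Camera axes: x right, y down, z forward; pixel columns grow to the right and rows downward; lengths in m; the calibration is good to about 2 mm. The wrist camera is an equidistant fisheye: a pixel r from the principal point sees the ray r / f radians off the axis. A picture is of the moment at which its call begins: read the wrist's pose just before it. There is no depth.
- robot.hand_in(): hands the job in, once; it reports no verdict.
Trained networks look in a picture, given as the dict that the camera call returned (one of the last four; its "shot" number tells which), for a name from the list of things; names that differ only in an ending like _2 or _b are one class to them, and where a whole thing is asked for, a point or a joint stands for the part that bears it (a point fixed in the world has none). Each returns a list of dicts, best first, with "conf" (0 to 1); they miss things now and then, are a little off and sometimes report something else, mostly with a low value. They report only what shows in the picture. A call takes as long as a camera call.
- robot.spot_in(picture, thing): "at" ([row, column] in pixels, amid what is visible of it).
The state is a dict: "time": time; "q": joint angles; "joint_velocities": joint speeds; "joint_torque": joint torques, N m; "position": TCP position; "tool_rot": TCP orientation; "ft_force": force on the tool from outside, world axes, zero at the start; "moment": the same for the moment, N m; "grip_width": finger opening in m.
Only numpy, scipy, OpenCV 4.12 (cv2) and the standard library are available. Lean on these libraries where they do the work, as an engineer would, in place of code of your own. Each camera call takes 0.05 s, during which the arm holds its last target.

## Working session

There is one attempt and no reset: what is moved stays moved. The work goes in short steps, Python scripts to look and compute and a shell command to move; the robot and the scene stay as the last step left them, time stands still between calls to the robot, and variables do not carry over. Pictures are saved under pics/ and viewed, and the job is handed in when it is done.

```bash
ls; mkdir -p pics; python3 - <<'E'
from rig import robot
import cv2
o=robot.get_obs(); print({k:(v if not hasattr(v,'tolist') else v.tolist()) for k,v in o.items()})
for n in ("scene","top"):
    p=robot.camera(n); cv2.imwrite(f"pics/{n}0.png",p["img"][:,:,::-1]); print(n,p["K"],p["R"],p["t"])
    for th in ["key_large_top","key_bar_top","key_small_top","key_square_top","console","filter_box","flap_bar","pointer_tip","offcut","glue","tape_roll","sand_block","screwdriver"]:
        print(th,[(d["at"],round(d["conf"],2)) for d in robot.spot_in(p,th)[:2]])
print(robot.get_obs()["time"])
E
```

```text
pics
{'time': 0.0, 'q': [-1.468486724565666, 0.5284910834122107, 1.433916075754756, -2.426599800883589e-06, 1.1813615511432005, -0.17849867250616497], 'joint_velocities': [0.0005916329536488921, 0.0010911753392580867, 0.00013925409917083995, 0.0008628808205627108, -0.0003414263871290092, -0.00014383556258798405], 'joint_torque': [-0.001758755861374084, -44.00473237037659, -17.659342288970947, 0.06299707107245922, 0.058454222744330764, -0.00017599633792997338], 'position': [0.17316194737793095, -0.5997886344159442, 0.2295519129895554], 'tool_rot': [-0.09892660342958562, 0.700916875585589, -0.6993792273406211, 0.09898361994621717], 'ft_force': [0.5542582610456068, -0.6134281084842336, -0.053558326041649576], 'moment': [0.008852215313044538, 0.034809711122929625, 0.0015847629097255828], 'grip_width': 0.08715181495959588}
scene [[423.43990824   0.         277.99011401]
 [  0.         423.43990824 206.42684575]
 [  0.           0.           1.        ]] [[ 0.25191405  0.96761758 -0.0159855 ]
 [ 0.75337905 -0.20645255 -0.62433754]
 [-0.60742022  0.14523626 -0.7809911 ]] [-0.17144304 -0.361
[... 684 characters left out ...]
0.2169177 ]
 [ 0.21677465  0.00969092 -0.97617357]] [0.02657657 0.58464491 1.27727819]
key_large_top [([269.2, 213.2], 0.73), ([235.5, 369.6], 0.52)]
key_bar_top [([259.4, 365.3], 0.64), ([201.9, 202.9], 0.18)]
key_small_top []
key_square_top []
console [([244.6, 352.4], 0.64)]
filter_box [([198.5, 201.6], 0.65), ([199.2, 200.8], 0.6)]
flap_bar [([200.7, 201.0], 0.9), ([200.0, 199.4], 0.29)]
pointer_tip [([187.8, 133.5], 0.76), ([244.3, 354.6], 0.25)]
offcut [([268.7, 212.1], 0.83)]
glue [([236.0, 118.4], 0.86), ([234.8, 371.8], 0.21)]
tape_roll [([255.3, 270.8], 0.66), ([269.0, 213.3], 0.18)]
sand_block [([203.5, 388.4], 0.64), ([257.6, 363.9], 0.2)]
screwdriver [([271.7, 399.1], 0.62)]
1.4
```

```bash
python3 - <<'E'
import cv2,numpy as np
a=cv2.imread("pics/top0.png"); 
c=a[180:310,90:430]; cv2.imwrite("pics/topcrop.png",cv2.resize(c,None,fx=2.3,fy=2.3,interpolation=cv2.INTER_CUBIC))
c=a[215:285,310:410]; cv2.imwrite("pics/topcons.png",cv2.resize(c,None,fx=8,fy=8,interpolation=cv2.INTER_CUBIC))
a=cv2.imread("pics/scene0.png"); c=a[130:290,120:450]; cv2.imwrite("pics/scenecrop.png",cv2.resize(c,None,fx=2.4,fy=2.4,interpolation=cv2.INTER_CUBIC))
E
```

```text
(no output)
```

View pics/topcrop.png

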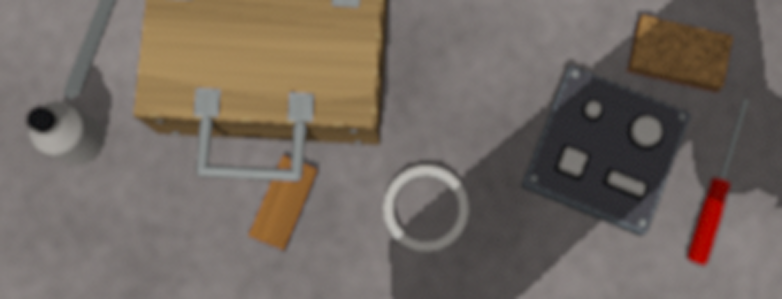

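View pics/topcons.png

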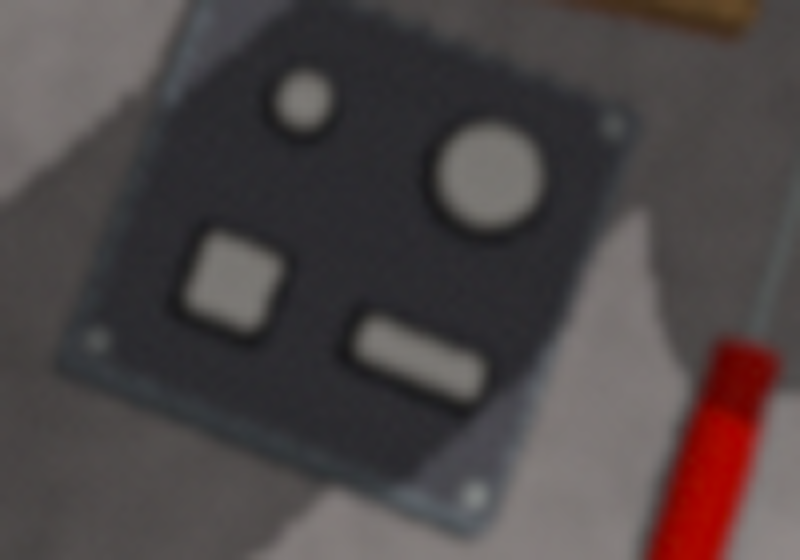

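View pics/scenecrop.png

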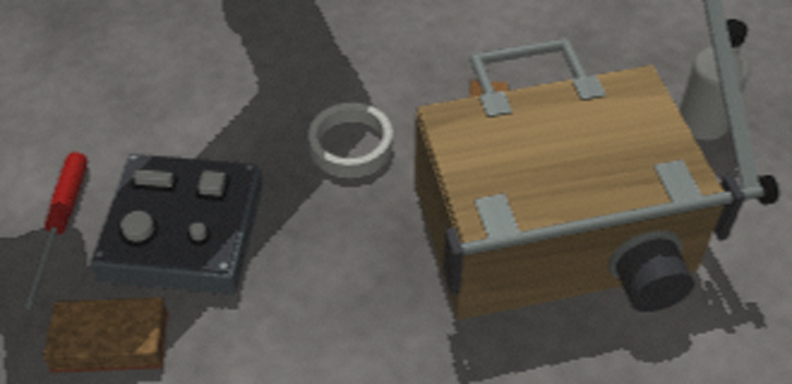

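View pics/top0.png

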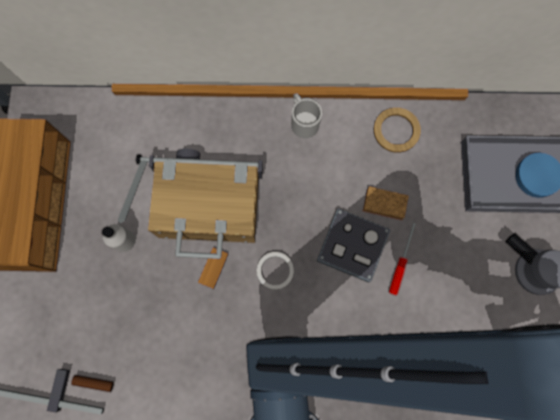

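```bash
python3 - <<'E'
import cv2,numpy as np
a=cv2.imread("pics/top0.png"); 
c=a[140:270,95:275]; cv2.imwrite("pics/topbox.png",cv2.resize(c,None,fx=4.4,fy=4.4,interpolation=cv2.INTER_CUBIC))
a=cv2.imread("pics/scene0.png"); c=a[100:270,280:460]; cv2.imwrite("pics/scenebox.png",cv2.resize(c,None,fx=3.5,fy=3.5,interpolation=cv2.INTER_CUBIC))
E
```

```text
(no output)
```

View pics/topbox.png

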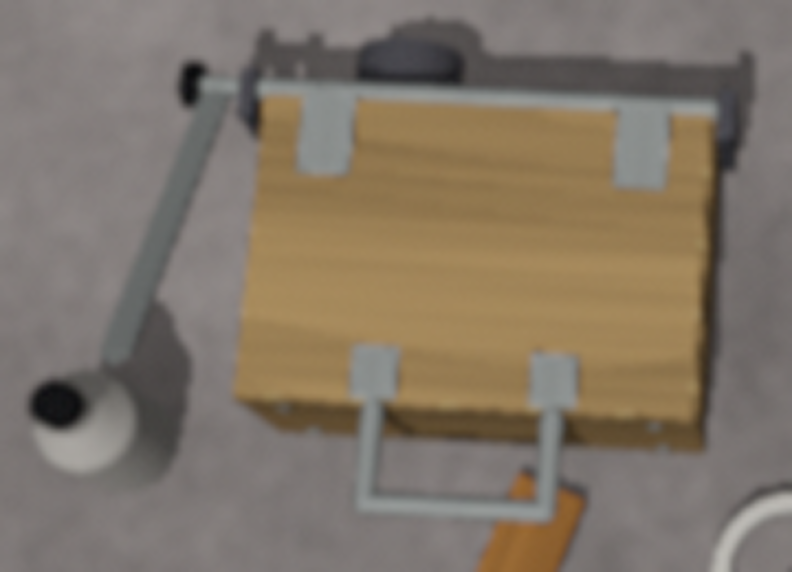

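View pics/scenebox.png

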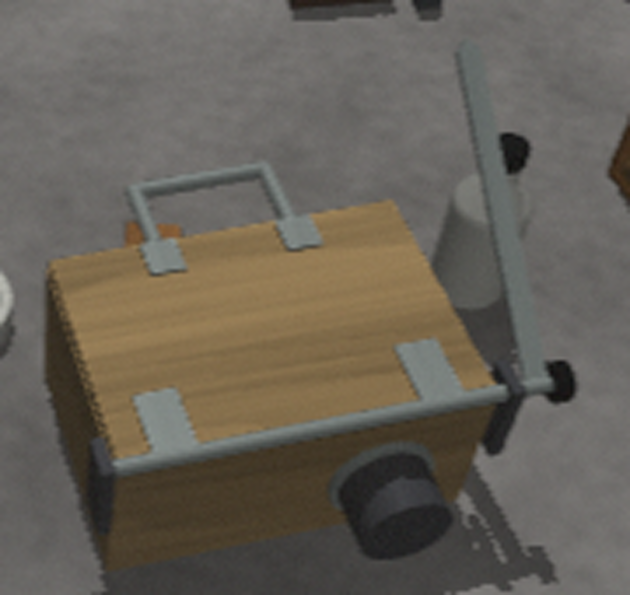

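```bash
cat > fit.py <<'E'
import numpy as np
from scipy.optimize import least_squares
CAM={"top":(517.7437,273.2936,208.9911,np.array([[ 0.01927229,-0.99979833,-0.00564574],[-0.97603142,-0.01758924,-0.2169177],[0.21677465,0.00969092,-0.97617357]]),np.array([0.02657657,0.58464491,1.27727819])),
"scene":(423.4399,277.9901,206.42685,np.array([[0.25191405,0.96761758,-0.0159855],[0.75337905,-0.20645255,-0.62433754],[-0.60742022,0.14523626,-0.7809911]]),np.array([-0.17144304,-0.36112081,1.43433319]))}
def proj(c,X):
    f,cx,cy,R,t=CAM[c]; p=R@X+t; return np.array([f*p[0]/p[2]+cx,f*p[1]/p[2]+cy])
def ray(c,u,v,z):
    f,cx,cy,R,t=CAM[c]; d=R.T@np.array([(u-cx)/f,(v-cy)/f,1]); o=-R.T@t; return o+d*(z-o[2])/d[2]
def cr(u,v,s,ox,oy): return np.array([(u+.5)/s-.5+ox,(v+.5)/s-.5+oy])
def boxpt(p,r,y,a):  # radius r from hinge, lateral y, angle a
    x,yy,th=p[:3]; l=np.array([.09-r*np.cos(a),y]); c,s=np.cos(th),np.sin(th)
    return np.array([x+c*l[0]-s*l[1],yy+s*l[0]+c*l[1],.125+r*np.sin(a)])
E
python3 - <<'E'
from fit import *
T=lambda u,v:cr(u,v,4.4,95,140); S=lambda u,v:cr(u,v,3.5,280,100)
obs=[("top",T(365,503),.235,.05,0),("top",T(545,513),.235,-.05,0),("scene",S(133,190),.235,-.05,0),("scene",S(265,170),.235,.05,0),
("top",T(118,360),.233,.155,1),("scene",S(467,45),.233,.155,1),("top",T(213,87),0,.155,1),("scene",S(533,385),0,.155,1)]
def res(p): return np.concatenate([proj(c,boxpt(p,r,y,p[3]*k))-uv for c,uv,r,y,k in obs])
s=least_squares(res,[.7,.2,0,.6]); print(s.x,res(s.x).reshape(-1,2).round(2))
p=s.x; print("bar",boxpt(p,.235,0,0),"hinge",boxpt(p,0,0,0),"target bar",boxpt(p,.235,0,p[3]))
C=lambda u,v:cr(u,v,8,310,215)
SC=lambda u,v:cr(u,v,2.4,120,130)
for n,a,b in [("large",C(490,175),SC(138,226)),("small",C(303,100),SC(199,231)),("square",C(233,282),SC(213,182)),("bar",C(420,357),SC(154,178))]:
    print(n,ray("top",*a,.056),ray("scene",*b,.056))
for c in("top",):
  for n,uv in [("offcut",(212.1,268.7)),("glue",(113,236)),("tape",(275,270)),("driver",(399,272))]: print(n,ray(c,*uv,.02))
E
```

```text
[ 0.59856423  0.21240301 -0.03403245  0.62586324] [[-0.12 -0.28]
 [ 0.04 -0.4 ]
 [ 0.24  0.58]
 [-0.34 -0.09]
 [-1.29  0.54]
 [-0.63 -1.58]
 [ 1.77 -0.24]
 [ 0.79  0.42]]
bar [0.45364819 0.21733677 0.125     ] hinge [0.68851211 0.20934069 0.125     ] target bar [0.49816483 0.21582117 0.26266232]
large [ 0.51803778 -0.21484211  0.056     ] [ 0.52393629 -0.21440688  0.056     ]
small [ 0.54148386 -0.15501478  0.056     ] [ 0.54675176 -0.15480066  0.056     ]
square [ 0.48183591 -0.13193395  0.056     ] [ 0.48680296 -0.13120471  0.056     ]
bar [ 0.45886141 -0.19129243  0.056     ] [ 0.46473374 -0.19109047  0.056     ]
offcut [0.43116822 0.19474024 0.02      ]
glue [0.51283305 0.46164454 0.02      ]
tape [0.43085101 0.0303191  0.02      ]
driver [ 0.43169083 -0.29268639  0.02      ]
```

```bash
cat > h.py <<'E'
import numpy as np
from rig import robot
from scipy.spatial.transform import Rotation as Ro
def st(): 
    o=robot.get_obs(); return o,np.array(o["position"]),Ro.from_quat(o["tool_rot"])
def go(p,R=None,tip=False):
    o,P,Q=st(); d=np.array(p,float)-P
    if tip: d=d-Q.as_matrix()[:,1]*robot.tip_extent
    print("t",round(o["time"],2),"P",P.round(4),"F",np.round(o["ft_force"],1),"w",round(o["grip_width"],4),"q",np.round(o["q"],2))
    print("world d",d.round(4),"tool d",Q.inv().apply(d).round(4))
    if R is not None:
        print("rotvec tool",(Q.inv()*R).as_rotvec(degrees=True).round(2), "d in final frame",R.inv().apply(d).round(4))
def down(zaxis,tilt=0):
    z=np.array(zaxis,float); z/=np.linalg.norm(z); y=np.array([0,0,-1.]); x=np.cross(y,z); 
    return Ro.from_matrix(np.stack([x,y,z],1))
E
python3 - <<'E'
from h import *
print(st()[2].as_matrix().round(3),robot.tip_extent)
th=-.034
for s in(1,-1): go([.521,-.2146,.09],down([s*np.cos(th),s*np.sin(th),0]),tip=True)
E
```

```text
[[-0.961 -0.     0.277]
 [-0.277 -0.    -0.961]
 [ 0.    -1.     0.   ]] 0.008
t 1.4 P [ 0.1732 -0.6005  0.2306] F [-0.5  0.6 -0.3] w 0.0875 q [-1.47  0.53  1.43 -0.    1.18 -0.18]
world d [ 0.3478  0.3859 -0.1326] tool d [-0.4411  0.1326 -0.2744]
rotvec tool [ -0.   -71.96   0.  ] d in final frame [-0.3975  0.1326  0.3345]
t 1.4 P [ 0.1732 -0.6005  0.2306] F [-0.5  0.6 -0.3] w 0.0875 q [-1.47  0.53  1.43 -0.    1.18 -0.18]
world d [ 0.3478  0.3859 -0.1326] tool d [-0.4411  0.1326 -0.2744]
rotvec tool [ -0.   108.04  -0.  ] d in final frame [ 0.3975  0.1326 -0.3345]
```

```bash
python3 - <<'E'
from h import *
o,P,Q=st()
d=np.array([.03478,.03859,-.01326])
for k in range(10):
    R=Q*Ro.from_rotvec([0,-7.2*k,0],degrees=True); print(R.inv().apply(d).round(4))
E
```

```text
[-0.0441  0.0133 -0.0274]
[-0.0472  0.0133 -0.0217]
[-0.0496  0.0133 -0.0156]
[-0.0511  0.0133 -0.0093]
[-0.0519  0.0133 -0.0028]
[-0.0518  0.0133  0.0037]
[-0.0509  0.0133  0.0102]
[-0.0493  0.0133  0.0165]
[-0.0468  0.0133  0.0225]
[-0.0436  0.0133  0.0282]
```

```bash
python3 -m crank '[[[0,-7.2,0,-0.044,0.007,-0.0274,0],[0,-7.2,0,-0.047,0.007,-0.0217,0],[0,-7.2,0,-0.0496,0.007,-0.0156,0],[0,-7.2,0,-0.0511,0.007,-0.0093,0],[0,-7.2,0,-0.0519,0.007,-0.0028,0]]]'
python3 -m crank '[[[0,-7.2,0,-0.0518,0.0133,0.0037,0],[0,-7.2,0,-0.0509,0.0133,0.0102,0],[0,-7.2,0,-0.0493,0.0133,0.0165,0],[0,-7.2,0,-0.0468,0.0133,0.0225,0],[0,-7.2,0,-0.0436,0.0133,0.0282,0]]]'
python3 - <<'E'
from h import *
import cv2
th=-.034; go([.521,-.2146,.065],down([np.cos(th),np.sin(th),0]),tip=True)
for n in("top","wrist"):
    p=robot.camera(n); cv2.imwrite(f"pics/{n}1.png",p["img"][:,:,::-1]); print({k:v for k,v in p.items() if k not in("img",)} if n=="wrist" else "")
E
```

```text
time: 2.02
position: [0.348, -0.4066, 0.1956]
tool_rot: [0.312, -0.634, 0.635, -0.312]
ft_force: [0.3, -0.6, -0.5]
grip_width: 0.045
time: 2.65
position: [0.522, -0.2136, 0.1288]
tool_rot: [0.493, -0.507, 0.508, -0.493]
ft_force: [0.8, -0.7, 0.5]
grip_width: 0.0019
t 2.65 P [ 0.522  -0.2136  0.1288] F [ 0.8 -0.7  0.5] w 0.0019 q [-0.59  0.58  1.68 -0.    0.88 -0.56]
world d [-0.001  -0.001  -0.0558] tool d [ 0.001   0.0558 -0.001 ]
rotvec tool [-0.04  0.27  0.03] d in final frame [ 0.001   0.0558 -0.001 ]

{'K': array([[325.1922621 ,   0.        , 283.34839987],
       [  0.        , 325.1922621 , 212.06144917],
       [  0.        ,   0.        ,   1.        ]]), 'T_tool_cam': array([[-1.11213374e-04,  9.59207644e-01,  2.82702465e-01,
        -7.91877804e-02],
       [ 5.45424710e-04, -2.82702366e-01,  9.59207524e-01,
        -1.54224820e-01],
       [ 9.99999845e-01,  2.60869615e-04, -4.91735267e-04,
         2.43146907e-04],
       [ 0.00000000e+00,  0.00000000e+00,  0.00000000e+00,
         1.00000000e+00]]), 'shot': 4}
```

View pics/wrist1.png

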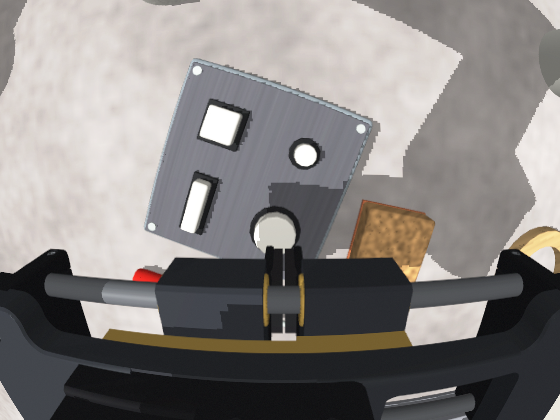

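View pics/top1.png

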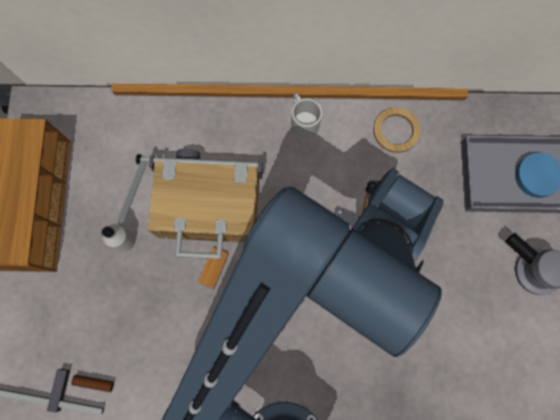

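```bash
cat >> h.py <<'E'
def wray(p,P,Q,u,v,z):
    K=p["K"];x=(u-K[0,2])/K[0,0];y=(v-K[1,2])/K[1,1];r=np.hypot(x,y)
    d=np.array([x*np.sin(r)/r,y*np.sin(r)/r,np.cos(r)]) ; T=p["T_tool_cam"]
    d=Q.apply(T[:3,:3]@d); o=P+Q.apply(T[:3,3]); return o+d*(z-o[2])/d[2]
E
python3 - <<'E'
from h import *
o,P,Q=st()
p={"K":np.array([[325.192,0,283.348],[0,325.192,212.061],[0,0,1]]),"T_tool_cam":np.array([[-1.11213374e-04,9.59207644e-01,2.82702465e-01,-7.91877804e-02],[5.45424710e-04,-2.82702366e-01,9.59207524e-01,-1.54224820e-01],[9.99999845e-01,2.60869615e-04,-4.91735267e-04,2.43146907e-04],[0,0,0,1]])}
for n,u,v in [("large",274,231),("small",305,155),("bar",198,205),("square",220,125)]: print(n,wray(p,P,Q,u,v,.056))
E
```

```text
large [ 0.51583163 -0.21218381  0.056     ]
small [ 0.53930417 -0.15675941  0.056     ]
bar [ 0.46034188 -0.19072982  0.056     ]
square [ 0.48071069 -0.13352872  0.056     ]
```

```bash
python3 -m crank '[[[0,0,0,0.001,0.025,-0.004,0],[0,0,0,0,0.025,0,0],[0,0,0,0,0.012,0,0],[0,0,0,0,0.004,0,0],[0,0,0,0,0.003,0,0]]]' 
python3 -m crank '[[[0,0,0,0,0.001,0,0],[0,0,0,0,0.001,0,0],[0,0,0,0,0,0,0],[0,0,0,0,0,0,0],[0,0,0,0,0,0,0]]]'
```

```text
time: 3.38
position: [0.5163, -0.2159, 0.0606]
tool_rot: [-0.492, 0.508, -0.508, 0.491]
ft_force: [-2.6, -0.4, 2.7]
grip_width: 0.0005
time: 4.0
position: [0.5166, -0.2158, 0.0584]
tool_rot: [0.492, -0.508, 0.508, -0.492]
ft_force: [-3.6, -1.0, 6.0]
grip_width: 0.0005
```

```bash
python3 -m crank '[[[0,0,0,0,0.001,0,0],[0,0,0,0,0.0005,0,0],[0,0,0,0,0,0,0],[0,0,0,0,0,0,0],[0,0,0,0,0,0,0]]]'
```

```text
time: 4.62
position: [0.5166, -0.2158, 0.0583]
tool_rot: [0.492, -0.508, 0.508, -0.492]
ft_force: [-4.4, 0.5, 14.7]
grip_width: 0.0004
```

```bash
python3 -m crank '[[[0,0,0,0,-0.016,0,0],[0,0,0,0,-0.018,0,0],[0,0,0,-0.0125,0,-0.029,0],[0,0,0,-0.0125,0,-0.028,0],[0,0,0,0,0,0,0]]]'
python3 - <<'E'
from h import *
go([.4605,-.191,.058],tip=True)
E
```

```text
time: 5.25
position: [0.4589, -0.1871, 0.0906]
tool_rot: [-0.491, 0.509, -0.508, 0.492]
ft_force: [0.2, 0.0, 0.2]
grip_width: 0.0003
t 5.25 P [ 0.4589 -0.1871  0.0906] F [0.2 0.  0.2] w 0.0003 q [-0.61  0.59  1.87  0.    0.68 -0.58]
world d [ 0.0016 -0.0039 -0.0246] tool d [0.0039 0.0246 0.0017]
```

```bash
python3 -m crank '[[[0,0,0,0.004,0.012,0.0015,0],[0,0,0,0,0.012,0,0],[0,0,0,0,0.004,0,0],[0,0,0,0,0.003,0,0],[0,0,0,0,0.001,0,0]]]' 
python3 -m crank '[[[0,0,0,0,0.001,0,0],[0,0,0,0,0.001,0,0],[0,0,0,0,0,0,0],[0,0,0,0,0,0,0],[0,0,0,0,0,0,0]]]'
```

```text
time: 5.88
position: [0.4628, -0.1935, 0.0587]
tool_rot: [0.491, -0.507, 0.509, -0.492]
ft_force: [0.7, -1.1, 4.3]
grip_width: 0.0006
time: 6.5
position: [0.4629, -0.1935, 0.0582]
tool_rot: [0.491, -0.507, 0.509, -0.492]
ft_force: [1.1, -0.9, 12.2]
grip_width: 0.0006
```

```bash
python3 -m crank '[[[0,0,0,0,-0.016,0,0],[0,0,0,0,-0.018,0,0],[0,0,0,-0.018,0,0.039,0],[0,0,0,-0.018,0,0.039,0],[0,0,0,0,0,0,0]]]'
python3 - <<'E'
from h import *
go([.541,-.156,.058],tip=True)
E
```

```text
time: 7.12
position: [0.5428, -0.158, 0.0905]
tool_rot: [0.492, -0.507, 0.508, -0.493]
ft_force: [-0.4, -0.0, -1.4]
grip_width: 0.0003
t 7.12 P [ 0.5428 -0.158   0.0905] F [-0.4 -0.  -1.4] w 0.0003 q [-0.48  0.65  1.7   0.    0.79 -0.45]
world d [-0.0018  0.002  -0.0245] tool d [-0.002   0.0245 -0.0019]
```

```bash
python3 -m crank '[[[0,0,0,-0.002,0.012,-0.002,0],[0,0,0,0,0.012,0,0],[0,0,0,0,0.004,0,0],[0,0,0,0,0.003,0,0],[0,0,0,0,0.001,0,0]]]' 
python3 -m crank '[[[0,0,0,0,0.001,0,0],[0,0,0,0,0.001,0,0],[0,0,0,0,0,0,0],[0,0,0,0,0,0,0],[0,0,0,0,0,0,0]]]'
```

```text
time: 7.75
position: [0.538, -0.1571, 0.0585]
tool_rot: [-0.492, 0.509, -0.508, 0.491]
ft_force: [-3.3, 0.5, 4.9]
grip_width: 0.0002
time: 8.38
position: [0.5381, -0.1571, 0.0582]
tool_rot: [-0.492, 0.509, -0.508, 0.491]
ft_force: [-6.1, 1.3, 13.4]
grip_width: 0.0003
```

```bash
python3 -m crank '[[[0,0,0,0,-0.016,0,0],[0,0,0,0,-0.03,0,0],[0,0,0,-0.05,-0.04,-0.01,0],[0,0,0,-0.055,-0.04,-0.012,50],[0,0,0,-0.055,-0.016,-0.012,50]]]' 10
python3 -m crank '[[[0,0,0,-0.055,0,-0.013,50],[0,0,0,-0.055,0,-0.013,50],[0,0,0,-0.055,0,-0.013,50],[0,0,0,-0.044,0,-0.008,50],[0,0,0,0,0,0,50]]]'
python3 - <<'E'
from h import *
import cv2
th=-.034; go([.4537,.2173,.114],down([np.cos(th),np.sin(th),0]))
for n in("wrist",):
    p=robot.camera(n); cv2.imwrite(f"pics/{n}2.png",p["img"][:,:,::-1])
E
```

```text
time: 9.0
position: [0.5141, -0.0027, 0.1963]
tool_rot: [0.49, -0.506, 0.511, -0.493]
ft_force: [0.6, 0.8, -0.0]
grip_width: 0.0133
time: 9.62
position: [0.472, 0.2101, 0.1941]
tool_rot: [0.492, -0.507, 0.508, -0.494]
ft_force: [0.0, -0.8, -0.7]
grip_width: 0.0431
t 9.62 P [0.472  0.2101 0.1941] F [ 0.  -0.8 -0.7] w 0.0431 q [0.2  0.43 1.74 0.   0.96 0.23]
world d [-0.0183  0.0072 -0.0801] tool d [-0.0066  0.08   -0.0187]
rotvec tool [-0.18  0.32 -0.07] d in final frame [-0.0066  0.0801 -0.0185]
```

View pics/wrist2.png

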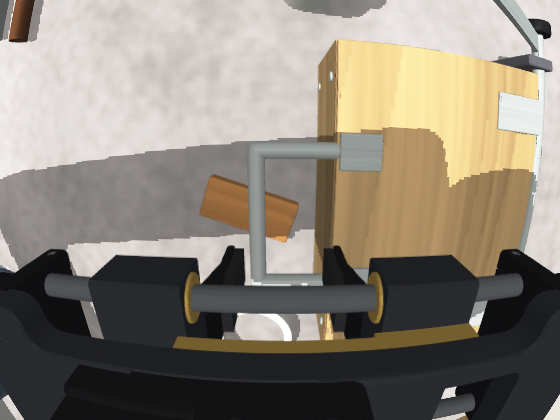

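```bash
python3 - <<'E'
from h import *
o,P,Q=st()
p={"K":np.array([[325.192,0,283.348],[0,325.192,212.061],[0,0,1]]),"T_tool_cam":np.array([[-1.11213374e-04,9.59207644e-01,2.82702465e-01,-7.91877804e-02],[5.45424710e-04,-2.82702366e-01,9.59207524e-01,-1.54224820e-01],[9.99999845e-01,2.60869615e-04,-4.91735267e-04,2.43146907e-04],[0,0,0,1]])}
for u,v in [(257,150),(257,277),(258,210)]: print(wray(p,P,Q,u,v,.125))
E
```

```text
[0.4562617  0.26687086 0.125     ]
[0.45110196 0.17025206 0.125     ]
[0.4549355  0.22400705 0.125     ]
```

```bash
python3 -m crank '[[[0,0,0,-0.007,0,-0.0185,50],[0,0,0,0,0,0,50],[0,0,0,0,0.03,0,50],[0,0,0,0,0.02,0,50],[0,0,0,0,0.02,0,50]]]' 10
python3 -m crank '[[[0,0,0,0,0.01,0,50],[0,0,0,0,0,0,50],[0,0,0,0,0,0,50],[0,0,0,0,0,0,50],[0,0,0,0,0,0,50]]]'
python3 - <<'E'
from h import *
import cv2
th=-.034; go([.4537,.218,.114],down([np.cos(th),np.sin(th),0]))
for n in("wrist",):
    p=robot.camera(n); cv2.imwrite(f"pics/{n}3.png",p["img"][:,:,::-1])
E
```

```text
time: 10.3
position: [0.4539, 0.2138, 0.1228]
tool_rot: [0.491, -0.509, 0.509, -0.491]
ft_force: [0.4, 0.3, 0.8]
grip_width: 0.0431
time: 10.92
position: [0.4537, 0.2149, 0.1139]
tool_rot: [0.491, -0.508, 0.508, -0.492]
ft_force: [-0.0, 0.5, 0.0]
grip_width: 0.0438
t 10.93 P [0.4537 0.2149 0.1139] F [-0.   0.5  0. ] w 0.0438 q [ 0.22  0.55  1.85 -0.    0.75  0.25]
world d [-0.      0.0031  0.0001] tool d [-0.0031 -0.0001 -0.0001]
rotvec tool [-0.06  0.04 -0.02] d in final frame [-0.0031 -0.0001 -0.0001]
```

View pics/wrist3.png

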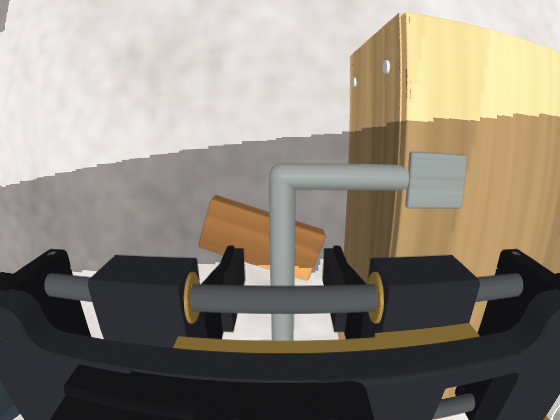

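```bash
python3 -m crank '[[[0,0,0,0,0,0,0],[0,0,0,0,0,0,0],[0,0,0,0,0,0,0],[0,0,0,0,0,0,0],[0,0,0,0,0,0,0]]]' 30
python3 - <<'E'
from h import *
go([.4537,.218,.114])
# arc plan: per-step in tool frame, 18 steps of 2 deg: grip point r=.235 from hinge; TCP is .011 ahead (tool y) of it
th=-.034; r=.235
c=np.array([.6885,.2093,.125]); f=np.array([np.cos(th),np.sin(th),0]); k=np.array([-np.sin(th),np.cos(th),0])
o,P,Q=st()
for st_ in (2,3,4):
  dR=Ro.from_rotvec(k*np.deg2rad(st_)); d=c+dR.apply(P-c)-P
  print(st_,Q.inv().apply(d).round(5),(Q.inv()*dR*Q).as_rotvec(degrees=True).round(3))
E
```

```text
time: 11.6
position: [0.4531, 0.2148, 0.1133]
tool_rot: [-0.492, 0.508, -0.508, 0.491]
ft_force: [-0.2, 0.6, 0.6]
grip_width: 0.0112
t 11.6 P [0.4531 0.2148 0.1133] F [-0.2  0.6  0.6] w 0.0112 q [0.22 0.55 1.85 0.   0.75 0.25]
world d [0.0006 0.0032 0.0007] tool d [-0.0032 -0.0007  0.0005]
2 [ 0.      -0.00822 -0.00027] [-2.e+00 -0.e+00  1.e-03]
3 [ 0.      -0.01234 -0.0003 ] [-3.e+00 -0.e+00  2.e-03]
4 [ 0.      -0.01645 -0.00026] [-4.e+00 -0.e+00  2.e-03]
```

```bash
python3 -m crank '[[[-0.5,0,0,0,-0.00206,-0.0001,0],[-1,0,0,0,-0.00411,-0.0002,0],[-1.5,0,0,0,-0.00617,-0.0002,0],[-1.5,0,0,0,-0.00617,-0.0002,0],[-1.5,0,0,0,-0.00617,-0.0002,0]]]' 
cat > ang.py <<'E'
from h import *
import sys
th=-.034;c=np.array([.6885,.2093,.125]);f=np.array([np.cos(th),np.sin(th),0])
o,P,Q=st(); G=P-.011*Q.as_matrix()[:,1]; d=G-c; y=Q.as_matrix()[:,1]
print("t",o["time"],"grip r",np.hypot(d@f,d[2]),"ang deg",np.rad2deg(np.arctan2(d[2],-d@f)),"tool tilt",np.rad2deg(np.arctan2(-y@f,-y[2])),"F",np.round(o["ft_force"],1),"M",np.round(o["moment"],2),"w",o["grip_width"],"q",np.round(o["q"],2),"lat",-d@np.array([np.sin(th),-np.cos(th),0]))
E
python3 ang.py
```

```text
time: 12.22
position: [0.4532, 0.2148, 0.1383]
tool_rot: [-0.517, 0.535, -0.48, 0.465]
ft_force: [-0.7, 1.1, -2.3]
grip_width: 0.0109
t 12.225 grip r 0.2354401257435232 ang deg 5.904221629256104 tool tilt 6.1352097232328155 F [-0.7  1.1 -2.3] M [-0.   -0.12 -0.  ] w 0.010941520718776769 q [0.2  0.54 1.76 0.03 0.95 0.22] lat -0.002516371090556831
```

```bash
python3 -m crank '[[[-1.5,0,0,0,-0.00617,-0.0002,0],[-1.5,0,0,0,-0.00617,-0.0002,0],[-1.5,0,0,0,-0.00617,-0.0002,0],[-1.5,0,0,0,-0.00617,-0.0002,0],[-1.5,0,0,0,-0.00617,-0.0002,0]]]' ; python3 ang.py
python3 -m crank '[[[-1.5,0,0,0,-0.00617,-0.0002,0],[-1.5,0,0,0,-0.00617,-0.0002,0],[-1.5,0,0,0,-0.00617,-0.0002,0],[-1.5,0,0,0,-0.00617,-0.0002,0],[-1.5,0,0,0,-0.00617,-0.0002,0]]]' ; python3 ang.py
```

```text
time: 12.85
position: [0.4569, 0.2147, 0.1689]
tool_rot: [-0.546, 0.565, -0.444, 0.43]
ft_force: [-0.3, 0.8, -2.3]
grip_width: 0.011
t 12.85 grip r 0.23542780036701266 ang deg 13.411994014467524 tool tilt 13.643542913689098 F [-0.3  0.8 -2.3] M [ 0.08 -0.23 -0.05] w 0.011027879872487201 q [0.19 0.54 1.64 0.06 1.19 0.19] lat -0.0025184347434229204
time: 13.48
position: [0.4646, 0.2144, 0.1988]
tool_rot: [-0.573, 0.593, -0.406, 0.393]
ft_force: [-1.1, 0.3, -1.6]
grip_width: 0.0111
t 13.475 grip r 0.23544196770740577 ang deg 20.909677644540558 tool tilt 21.160073181881263 F [-1.1  0.3 -1.6] M [ 0.03 -0.24 -0.03] w 0.011135655412512107 q [0.17 0.57 1.52 0.07 1.41 0.18] lat -0.002498670405598574
```

Go to ~32.5°, decelerating, then look.

```bash
python3 -m crank '[[[-1.5,0,0,0,-0.00617,-0.0002,0],[-1.5,0,0,0,-0.00617,-0.0002,0],[-1.5,0,0,0,-0.00617,-0.0002,0],[-1.5,0,0,0,-0.00617,-0.0002,0],[-1.5,0,0,0,-0.00617,-0.0002,0]]]' ; 
python3 -m crank '[[[-1.5,0,0,0,-0.00617,-0.0002,0],[-1.5,0,0,0,-0.00617,-0.0002,0],[-1,0,0,0,-0.00411,-0.0002,0],[-0.5,0,0,0,-0.00206,-0.0001,0],[0,0,0,0,0,0,0]]]' ; python3 ang.py
python3 - <<'E'
from h import *
import cv2
for n in("top","scene","wrist"):
    p=robot.camera(n); cv2.imwrite(f"pics/{n}4.png",p["img"][:,:,::-1])
a=cv2.imread("pics/top4.png"); cv2.imwrite("pics/top4c.png",cv2.resize(a[140:270,95:275],None,fx=4.4,fy=4.4,interpolation=cv2.INTER_CUBIC))
a=cv2.imread("pics/scene4.png"); cv2.imwrite("pics/scene4c.png",cv2.resize(a[100:270,280:460],None,fx=3.5,fy=3.5,interpolation=cv2.INTER_CUBIC))
E
```

```text
time: 14.1
position: [0.4762, 0.214, 0.2274]
tool_rot: [-0.598, 0.618, -0.366, 0.355]
ft_force: [-1.3, 0.6, -0.6]
grip_width: 0.0114
time: 14.72
position: [0.4848, 0.2137, 0.2436]
tool_rot: [-0.611, 0.632, -0.342, 0.331]
ft_force: [-3.9, -0.1, 0.3]
grip_width: 0.0114
t 14.725 grip r 0.2354189489703644 ang deg 32.881087265431205 tool tilt 33.10630392155497 F [-3.9 -0.1  0.3] M [ 0.02  0.14 -0.03] w 0.011381913120064908 q [0.15 0.64 1.32 0.1  1.75 0.17] lat -0.002499835906812339
```

View pics/top4c.png

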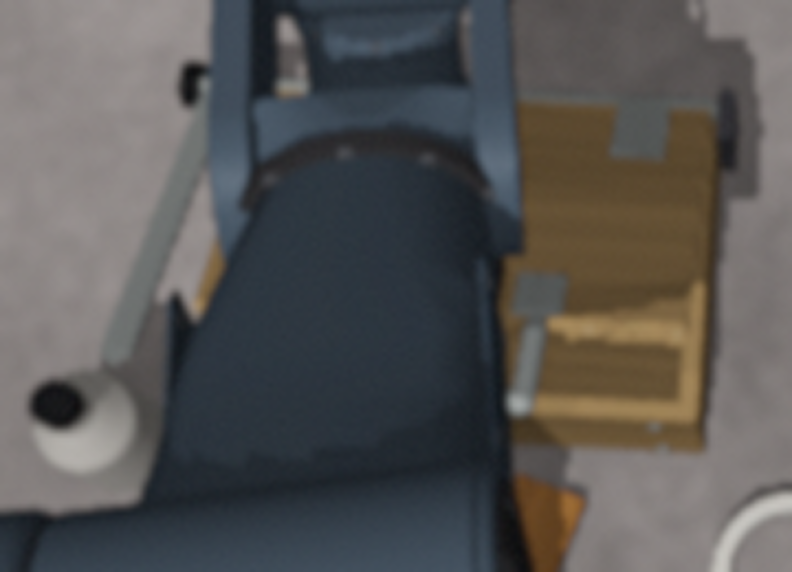

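View pics/scene4c.png

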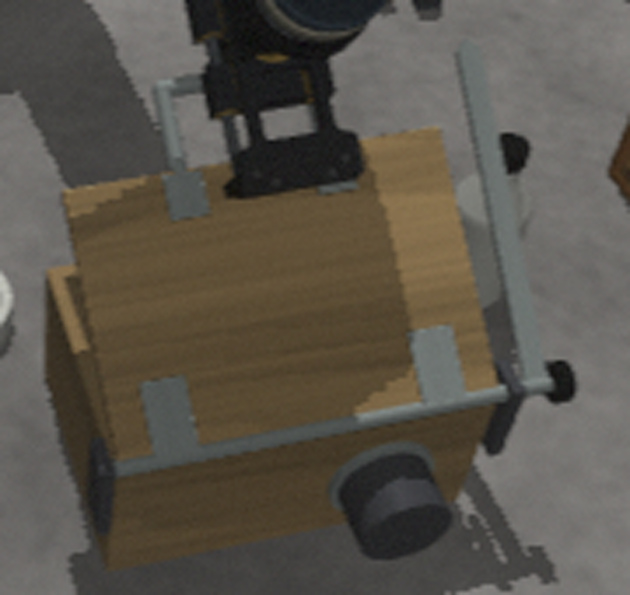

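View pics/wrist4.png

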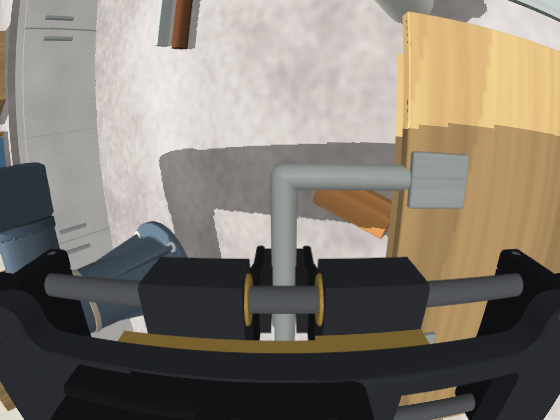

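```bash
python3 - <<'E'
import cv2
a=cv2.imread("pics/scene4.png"); cv2.imwrite("pics/s4z.png",cv2.resize(a[100:220,370:450],None,fx=7,fy=5,interpolation=cv2.INTER_CUBIC)) if 0 else cv2.imwrite("pics/s4z.png",cv2.resize(a[105:220,290:450],None,fx=5,fy=5,interpolation=cv2.INTER_CUBIC))
a=cv2.imread("pics/top4.png"); cv2.imwrite("pics/t4z.png",cv2.resize(a[150:240,110:230],None,fx=6.5,fy=6.5,interpolation=cv2.INTER_CUBIC))
E
```

```text
(no output)
```

View pics/s4z.png

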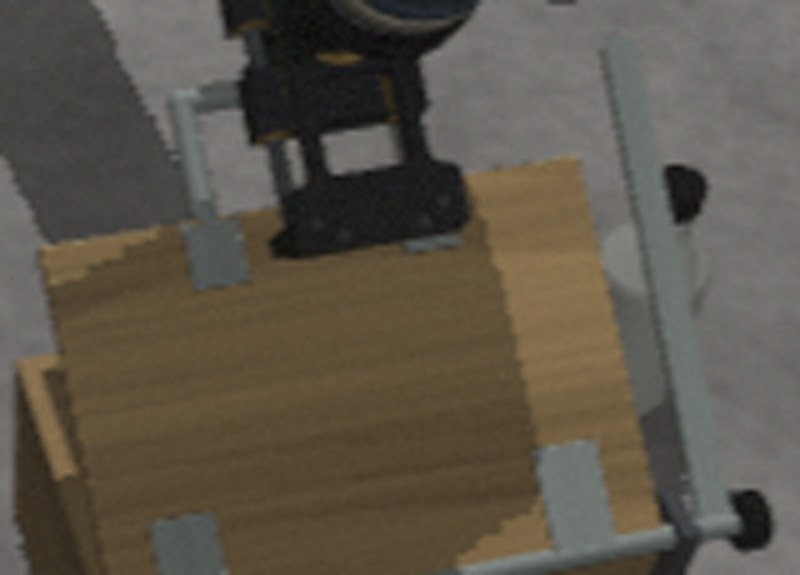

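View pics/t4z.png

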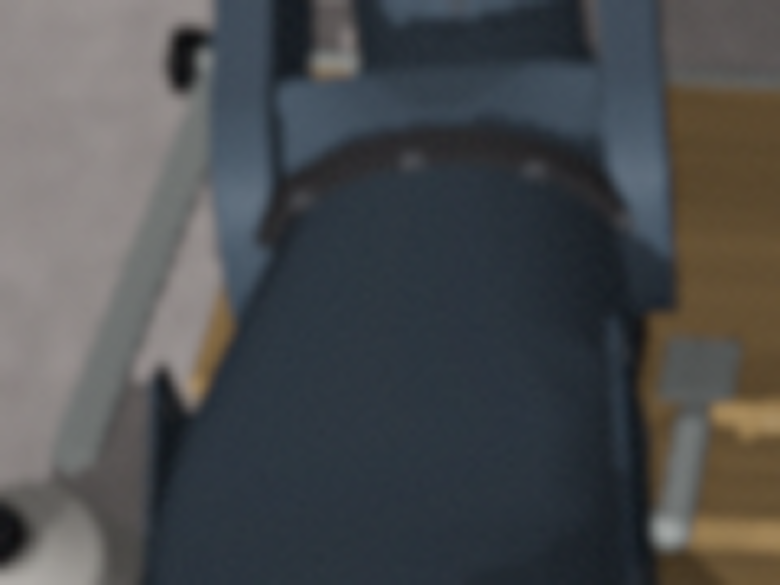

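```bash
cat > fit2.py <<'E'
from fit import *
T0=lambda u,v:cr(u,v,4.4,95,140); S0=lambda u,v:cr(u,v,3.5,280,100)
S=lambda u,v:cr(u,v,5,290,105); T=lambda u,v:cr(u,v,6.5,110,150)
def pt(p,r,y,a,h):
    X=boxpt(p,r,y,a); th=p[2]; return X+h*np.array([np.sin(a)*np.cos(th),np.sin(a)*np.sin(th),np.cos(a)])
# cam,uv,r,y,which angle,h
obs=[("top",T0(365,503),.235,.05,0,0),("top",T0(545,513),.235,-.05,0,0),("scene",S0(133,190),.235,-.05,0,0),("scene",S0(265,170),.235,.05,0,0),
("scene",S(619,36),.233,.155,1,.002),("top",T(75,470),.233,.155,1,.002),
("scene",S(583,157),.18,.128,2,.004),("scene",S(42,248),.18,-.128,2,.004),("scene",S(180,95),.235,-.05,2,0),("top",T(668,530),.235,-.05,2,0)]
def res(p,full=True):
    an=[0,p[3],p[4]]; e=[proj(c,pt(p,r,y,an[k],h))+(p[5:7] if c=="top" else p[7:9])-uv for c,uv,r,y,k,h in obs]
    e=np.concatenate(e); return np.concatenate([e,(p[5:9])/1.5]) if full else e
s=least_squares(res,[.6,.21,-.034,.62,.57,0,0,0,0]); p=s.x
print("box",p[:3],"pointer deg",np.rad2deg(p[3]),"flap deg",np.rad2deg(p[4]),"cam off",p[5:].round(2)); print(res(p,False).reshape(-1,2).round(2))
J=s.jac; C=np.linalg.inv(J.T@J)*.5**2; print("sd deg",np.rad2deg(np.sqrt(np.diag(C)[3:5])))
E
python3 fit2.py
```

```text
box [ 0.59847939  0.21156907 -0.04660949] pointer deg 35.13326882739765 flap deg 33.83390941448983 cam off [ 0.24  0.42  0.05 -0.02]
[[-0.26 -0.12]
 [-0.15  0.28]
 [ 0.59  0.31]
 [ 0.15 -0.02]
 [-0.58 -0.3 ]
 [-0.74 -0.04]
 [-0.33 -0.16]
 [-0.5  -0.93]
 [ 0.63  1.12]
 [ 1.05 -0.31]]
sd deg [0.39616997 0.407677  ]
```

```bash
python3 -m crank '[[[-0.5,0,0,0,-0.00206,-0.0001,0],[-1,0,0,0,-0.00411,-0.0002,0],[-0.5,0,0,0,-0.00206,-0.0001,0],[0,0,0,0,0,0,0],[0,0,0,0,0,0,0]]]' ; python3 ang.py
python3 - <<'E'
from h import *
import cv2
p=robot.camera("scene"); cv2.imwrite("pics/scene5.png",p["img"][:,:,::-1])
a=cv2.imread("pics/scene5.png"); cv2.imwrite("pics/s5z.png",cv2.resize(a[105:220,290:450],None,fx=5,fy=5,interpolation=cv2.INTER_CUBIC))
E
```

```text
time: 15.5
position: [0.4893, 0.2136, 0.2509]
tool_rot: [-0.617, 0.638, -0.331, 0.32]
ft_force: [-4.8, 0.0, 2.1]
grip_width: 0.0109
t 15.5 grip r 0.23536863842899883 ang deg 34.96525118218347 tool tilt 35.119939009720056 F [-4.8  0.   2.1] M [ 0.01  0.49 -0.04] w 0.01085026695354601 q [0.14 0.65 1.28 0.1  1.81 0.17] lat -0.0024574648237415675
```

View pics/s5z.png

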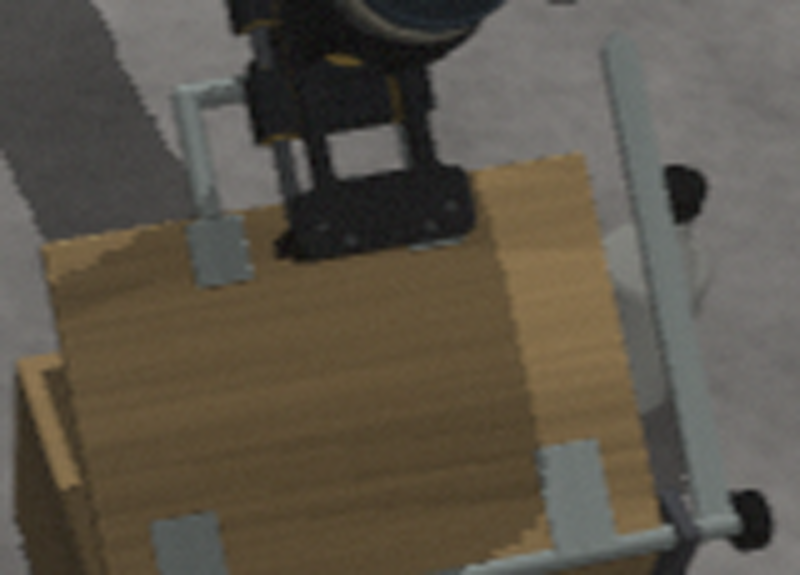

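```bash
cat > edge.py <<'E'
import cv2,sys
from fit import *
from fit2 import pt,p
def edge(im,rows,u0,u1,sgn=0):
    # u0,u1: approx line col at first/last row; find max grad within +-4
    out=[]
    for i,r in enumerate(rows):
        c=u0+(u1-u0)*i/(len(rows)-1); lo=int(round(c))-5; seg=im[r,lo:lo+11].astype(float)
        g=np.abs(np.diff(seg,axis=0)).sum(1) if sgn==0 else np.clip(sgn*np.diff(seg[:, 0]-seg[:,2] if False else seg.sum(1)),0,None)
        k=g.argmax(); a=max(k-1,0); b=min(k+2,len(g)); w=g[a:b]
        out.append((r,lo+.5+(np.arange(a,b)*w).sum()/w.sum()))
    o=np.array(out); m=np.ones(len(o),bool)
    for _ in range(4):
        f=np.polyfit(o[m,0],o[m,1],1); m=np.abs(np.polyval(f,o[:,0])-o[:,1])<1
    return f,m.sum(),len(o)
def mslope(r0,r1,y,a,h):
    A=proj("scene",pt(p,r0,y,a,h));B=proj("scene",pt(p,r1,y,a,h)); return (A[0]-B[0])/(A[1]-B[1])
if __name__=="__main__":
    for n in sys.argv[1:]:
        im=cv2.imread(f"pics/{n}.png")
        c=lambda u:u/5+290; r=lambda v:int(v/5+105)
        top,du=({"scene4":(160,583)}).get(n,(157,586))
        fr=list(range(r(190),r(430))); uf=lambda v:c(du+(650-du)*(v-top)/(480-top))
        ff=edge(im,fr,uf(190),uf(430)); sr=list(range(r(70),r(480))); sl=edge(im,sr,c(608),c(691)); s2=edge(im,sr,c(645),c(726))
        print(n,"flap",ff[0],ff[1:],"stripL",sl[0],sl[1:],"stripR",s2[0],s2[1:])
        sol=lambda s,y,h:np.rad2deg(min(np.linspace(.4,.9,2001),key=lambda a:abs(mslope(.03,.18,y,a,h)-s)))
        print(" flap",sol(ff[0][0],.128,.004),"strip",sol(sl[0][0],.147,.002),sol(s2[0][0],.163,.002))
E
python3 edge.py scene4 scene5|grep -v "^\["; python3 edge.py scene0|tail -2
```

```text
box [ 0.59847939  0.21156907 -0.04660949] pointer deg 35.13326882739765 flap deg 33.83390941448983 cam off [ 0.24  0.42  0.05 -0.02]
 [-0.15  0.28]
 [ 0.59  0.31]
 [ 0.15 -0.02]
 [-0.58 -0.3 ]
 [-0.74 -0.04]
 [-0.33 -0.16]
 [-0.5  -0.93]
 [ 0.63  1.12]
 [ 1.05 -0.31]]
sd deg [0.39616997 0.407677  ]
scene4 flap [2.25709747e-01 3.74567671e+02] (np.int64(43), 48) stripL [2.27859740e-01 3.82583066e+02] (np.int64(81), 82) stripR [1.99024948e-01 3.94545854e+02] (np.int64(51), 82)
 flap 31.856453409273776 strip 31.842129464395498 35.36581990445007
scene5 flap [2.09999437e-01 3.77929239e+02] (np.int64(44), 48) stripL [2.28228338e-01 3.82553933e+02] (np.int64(80), 82) stripR [2.04608194e-01 3.93801450e+02] (np.int64(52), 82)
 flap 33.80450991271857 strip 31.799157629760693 34.72124238492789
scene0 flap [2.49173316e-01 3.72221070e+02] (np.int64(11), 48) stripL [2.28125375e-01 3.82549939e+02] (np.int64(79), 82) stripR [2.10339092e-01 3.92975367e+02] (np.int64(49), 82)
 flap 29.005988378497925 strip 31.81348157463896 34.06234092052744
```

```bash
cat > ov.py <<'E'
import cv2
from fit import *
from fit2 import pt,p
for cam,n,(x0,x1,y0,y1),s,of in [("scene","scene0",(405,450,105,215),7,p[7:9]),("top","top0",(112,156,148,228),9,p[5:7])]:
    tiles=[]
    for a in (None,33,34.5,36):
        im=cv2.resize(cv2.imread(f"pics/{n}.png")[y0:y1,x0:x1],None,fx=s,fy=s,interpolation=cv2.INTER_CUBIC)
        if a:
          for h,col in((.002,(0,0,255)),):
            q=[proj(cam,pt(p,r,y,np.deg2rad(a),h))+of for r,y in((0,.147),(.233,.147),(.233,.163),(0,.163))]
            q=np.array([((u[0]-x0+.5)*s,(u[1]-y0+.5)*s) for u in q]); cv2.polylines(im,[np.round(q*16).astype(np.int32)],True,col,1,cv2.LINE_AA,4)
          cv2.putText(im,str(a),(5,im.shape[0]-8),0,.7,(0,255,255),2)
        tiles.append(im)
    m=np.hstack(tiles); k=min(800/m.shape[1],600/m.shape[0],1); print(m.shape)
    for i,t in enumerate((np.hstack(tiles[:2]),np.hstack(tiles[2:]))):
        kk=min(1,600/t.shape[0],800/t.shape[1]); cv2.imwrite(f"pics/ov_{cam}{i}.png",cv2.resize(t,None,fx=kk,fy=kk,interpolation=cv2.INTER_AREA))
E
python3 ov.py|tail -2
```

```text
(770, 1260, 3)
(720, 1584, 3)
```

View pics/ov_scene0.png

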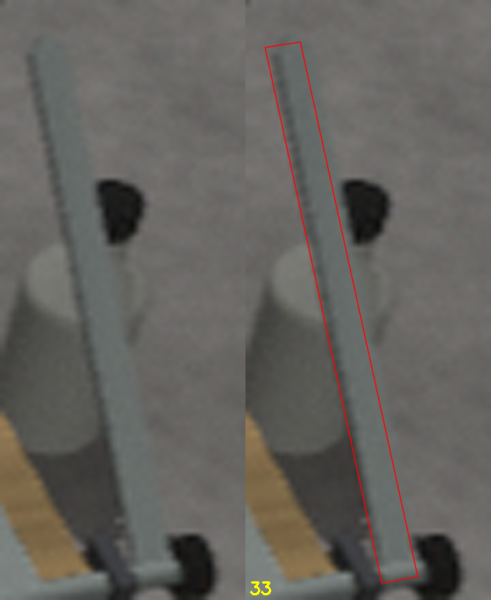

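View pics/ov_scene1.png

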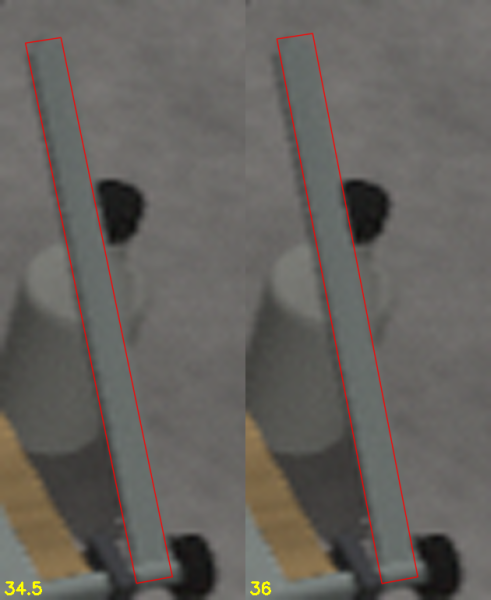

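View pics/ov_top1.png

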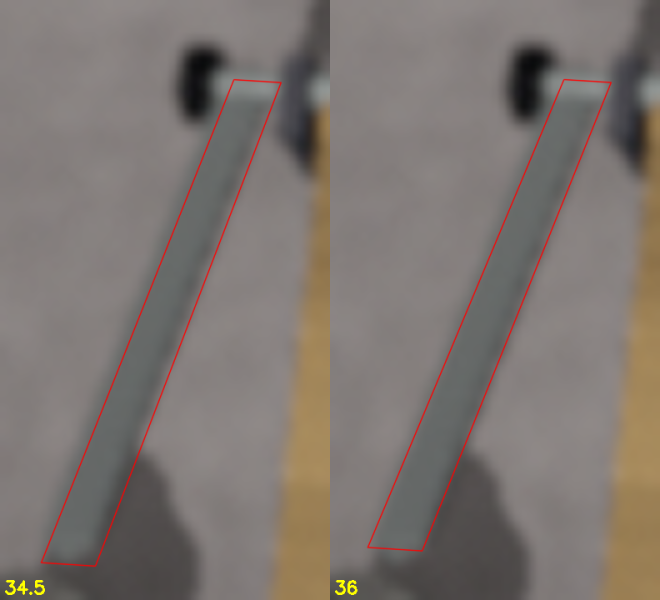

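```bash
cat > ov2.py <<'E'
import cv2
from fit import *
from fit2 import pt,p
n,x0,x1,y0,y1,s="scene5",290,450,105,225,5
im0=cv2.resize(cv2.imread(f"pics/{n}.png")[y0:y1,x0:x1],None,fx=s,fy=s,interpolation=cv2.INTER_CUBIC)
for a in (34,35,36):
    im=im0.copy(); A=np.deg2rad(a)
    for pts,h in(([(0,.128),(.18,.128),(.18,-.128),(0,-.128)],.004),([(.18,-.05),(.235,-.05),(.235,.05),(.18,.05)],0),([(0,.147),(.233,.147),(.233,.163),(0,.163)],.002)):
        q=np.array([proj("scene",pt(p,r,y,A,h))+p[7:9] for r,y in pts]); q=(q-[x0,y0]+.5)*s
        cv2.polylines(im,[np.round(q*16).astype(np.int32)],True,(0,0,255),1,cv2.LINE_AA,4)
    cv2.imwrite(f"pics/ov2_{a}.png",im)
E
python3 ov2.py >/dev/null
```

```text
(no output)
```

View pics/ov2_35.png

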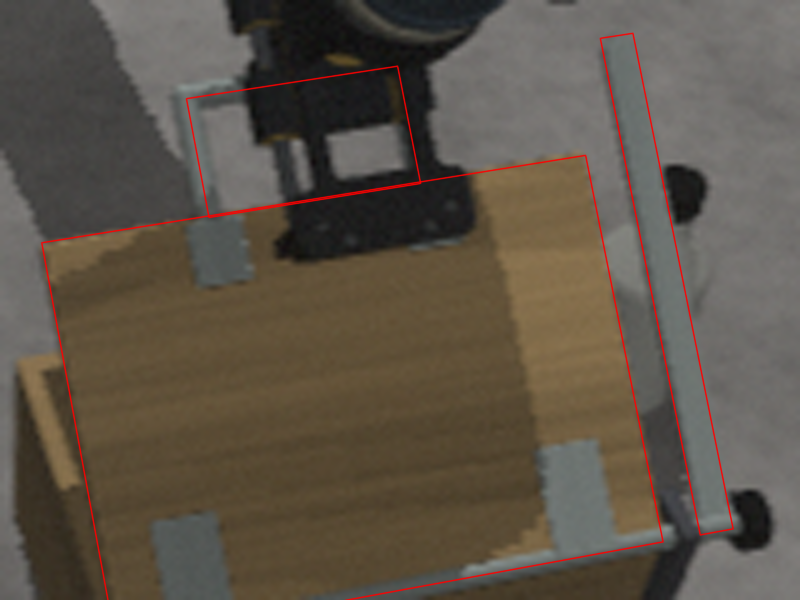

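View pics/ov2_36.png

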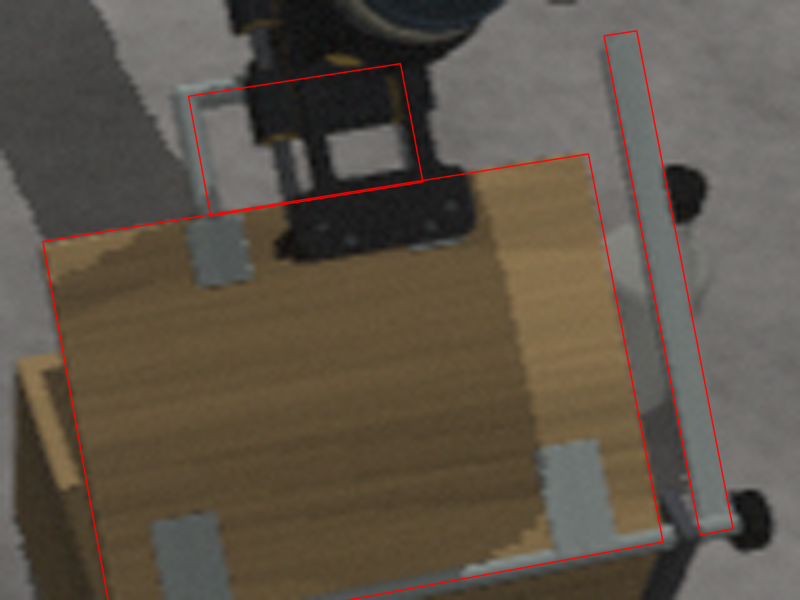

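```bash
python3 -m crank '[[[0,0,0,0,0,0,0],[0,0,0,0,0,0,0],[0,0,0,0,0,0,0],[0,0,0,0,0,0,0],[0,0,0,0,0,0,0]]]'; python3 ang.py
python3 - <<'E'
import cv2,numpy as np
a=cv2.imread("pics/scene0.png")[130:290,120:290];b=cv2.imread("pics/scene5.png")[130:290,120:290]
cv2.imwrite("pics/cmp.png",cv2.resize(np.hstack([a,b]),None,fx=2.3,fy=2.3,interpolation=cv2.INTER_CUBIC))
E
```

```text
time: 16.18
position: [0.4893, 0.2136, 0.2509]
tool_rot: [-0.617, 0.638, -0.331, 0.32]
ft_force: [-5.7, 1.5, 2.0]
grip_width: 0.0108
t 16.175 grip r 0.23538820958923198 ang deg 34.95943428511337 tool tilt 35.118096900806805 F [-5.7  1.5  2. ] M [0.02 0.45 0.03] w 0.010776283931157113 q [0.14 0.65 1.28 0.1  1.81 0.17] lat -0.0024726535277239886
```

View pics/cmp.png

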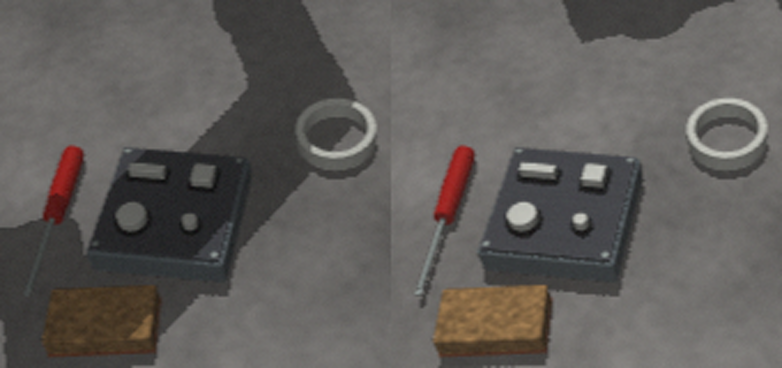

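All four keys are back up and nothing on the bench has moved. The flap is steady, so I'm handing in.

```bash
python3 -c "
from rig import robot
print(robot.hand_in())"
```

```text
the job is handed in; nothing more can be done
None
```

I pressed the large round, bar-shaped and small round keys in that order, each down to its stop and let up again. I then swung the flap up by its pull bar and handed in while still holding it at about 35°, at 16.2 s on the robot's clock.

- **Keys:** each one stopped moving at the bottom under 12 to 15 N, above the 4.5 N the spring needs. The last scene picture shows all four keys up. I did not touch the square key.
- **Flap and sighting arm:** the arm's own position puts the flap at 35.0 to 35.1°. Laid over the pictures, the sighting arm reads about 34.7 to 35°.
- **Checks that disagreed:** two rougher estimates gave 33° (slope of the strip's left edge) and 35.9° (the first fit). I relied on the overlay, because its model also fitted the flap well at 35°.
- **Grip:** the gripper holds the bar with a 30 N setting and was steady over the last 0.6 s, with about 6 N at the wrist.
- **Bench:** the tape roll, sanding block, screwdriver, glue bottle and sighting arm look unmoved in the pictures. The offcut was partly hidden by the arm in the later views, but what shows of it has not moved.

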